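Third hand at the banding bench: pile two cartons and press them to the sprung stop

TASK

Stack the flat carton that lies off to one side squarely on the one lying in front of the sprung stop, edges flush, then slide the pile along the bench, square and end-on, against the stop's steel plate, both ends touching it. Press with a steady 10 N or so, which pushes the plate in by about half its travel (never all the way), and finish while still holding the pile pressed there, so that a colleague can put a band round it. Push on the cartons, not on the stop, and leave the bin, the tape roll and the can where they are.

Things in the scene. Friction and masses are not known exactly. Their poses are not given: they have to be found in the camera images.
- carton_a: Flat brown rigid carton, 110 long (x) by 60 wide (y) by 25 high mm, about 0.25 kg, plain tape strip along the top; lies flat on the bench 50 to 90 mm short of the stop's plate, its long axis pointing roughly at the plate. Origin: centre of its underside; x along its length, z up. It becomes the lower carton.
- carton_b: A second carton, just the same (110 x 60 x 25 mm, x along its length, origin at the centre of its underside, z up), lying flat on the bench by itself to the left or the right. It goes on top; well stacked, its origin is 25 mm above that of carton_a.
- stop: Sprung back stop fixed to the bench on the far side: grey painted bracket (130 wide, 58 high, from 32 to 107 mm behind the plate's resting face) carrying the steel plate in front on two sprung rods. Origin: on the bench, under the centre of the plate's front face at rest. Its x axis is level and points away from the cartons, the way the plate is pushed in; y along the plate, z up. It does not move.
- stop_plate (a joint): Travel of the plate: 0 at rest (sprung out), 0.020 m pushed fully in (a hard end). Spring of 1000 N/m without preload, so 0.010 m means 10 N, half travel.
- face (a point): On the plate, at bench level under the centre of its front face; moves in with the plate. Axes as those of the stop (x the push direction). The plate is 140 wide (y), 6 thick, and reaches from 3 to 59 mm above the bench. A carton lying square with its end on the face has its origin 55 mm before this point (x = -0.055).
- parts_bin: Bystander: open blue plastic bin, 110 x 80 x 45 mm high, on the side where carton_b is not; origin at the centre of its underside.
- tape_roll: Bystander: upright-axis tape roll lying flat, 90 mm across, 48 mm high; origin at the centre of its underside.
- spray_can: Bystander: standing can 52 mm across, 130 mm high; origin at the centre of its underside.
Not all that is in view belongs to the job. What is shaped like the carton_a but pink or red is not meant.

How it is judged:
On the way:
1. the second carton lies squarely on the first (z of carton_b in the frame of carton_a between 0.022 and 0.028 m and x of carton_b in the frame of carton_a between -0.01 and 0.01 m and y of carton_b in the frame of carton_a between -0.01 and 0.01 m and angle between the x axis of carton_b and the x axis of carton_a, either way round below 0.12 rad and height (world z) of carton_a below 0.004 m and angle between carton_b's own z axis and vertical below 0.06 rad and contact force between carton_a and carton_b above 0.5 N and linear speed of carton_b below 0.03 m/s), for 0.3 s.
At the end, for the whole second after the job is handed in: cartons flush within 8 mm and 0.08 rad, lower one on the bench; both ends within 4 mm of the plate, square within 0.08 rad, at most 40 mm off its middle; plate pushed in 5 to 15 mm (5 to 15 N); all still; robot pushes the cartons over 1 N, touching no part of the stop (z of carton_b in the frame of carton_a between 0.022 and 0.028 m and x of carton_b in the frame of carton_a between -0.008 and 0.008 m and y of carton_b in the frame of carton_a between -0.008 and 0.008 m and angle between the x axis of carton_b and the x axis of carton_a, either way round below 0.08 rad and height (world z) of carton_a below 0.004 m and angle between carton_b's own z axis and vertical below 0.06 rad and value of joint stop_plate between 0.005 and 0.015 m and x of each of carton_a, carton_b in the frame of face above -0.059 m and y of carton_a in the frame of face between -0.04 and 0.04 m and angle between the x axis of each of carton_a, carton_b and the x axis of face, either way round below 0.08 rad and contact force between each of the arm, the fingers and stop below 0.5 N and (contact force between any of the fingers, the arm and carton_a above 1 N or contact force between any of the fingers, the arm and carton_b above 1 N) and linear speed of each of carton_a, carton_b below 0.01 m/s); the arm keeps its last pose, push and grip.
It fails at once if the plate is rammed to the end of its travel (value of joint stop_plate above 0.0185 m).
It fails at once if the parts bin is disturbed (moved over 20 mm) (distance of parts_bin from where it was at the start of the episode above 0.02 m).
It fails at once if the tape roll is disturbed (moved over 20 mm) (distance of tape_roll from where it was at the start of the episode above 0.02 m).
It fails at once if the spray can is disturbed (moved over 20 mm) (distance of spray_can from where it was at the start of the episode above 0.02 m).
It also fails if it takes over 40 s, if anything falls off the work surface, if the arm or the gripper's body presses on something with over 40 N, if the wrist force passes 120 N, or if a joint passes its speed limit or range.

ROBOT

A 7-joint arm with a two-finger parallel gripper is mounted at the origin on the work surface. World frame = base frame: x ahead of the robot, y to its left, z up, the work surface at z = 0. Lengths are in m, angles in rad, forces in N, time in s.
With the tool pointing down it reaches from about 0.4 to 0.875 m from the base axis. Payload 19.3 kg.
Tool frame: the origin (TCP) lies between the finger pads; the fingertips stand 17 mm ahead of it and the grasp point (between the pads) lies 2 mm behind it (bot.tips_ahead is the z of the fingertips in the tool frame, in m); z points along the fingers, y is the direction in which the jaws open and shut (so a half turn about z gives the same grasp; the last joint's range is limited). The gripper opens to 85 mm and grips with 20 to 120 N. Pads are 22 mm wide; open, the fingers measure 114 mm over their backs; the gripper's body (76 mm by 85 mm) begins 54 mm behind the grasp point. The pads swing forward as they close: fully open they stand 13 mm farther back than shut.
Start: joints at [1.264, 0.521, -0.036, 1.599, 0.021, 1.021, -0.113], TCP at [0.147, -0.608, 0.248] pointing down, gripper open.
Joint ranges: [-2.91, 2.91], [-0.3, 2.13], [-1.5, 1.42], [0.17, 2.43], [-1.26, 4.41], [0.16, 1.93], [-2.52, 2.52]. Speed limits (rad/s): [1.89, 1.89, 2.39, 2.39, 3.01, 3.01, 3.01].

INTERFACE

Orientations are given as [roll, pitch, yaw] about the fixed x, y, z axes, in that order (R = Rz(yaw) Ry(pitch) Rx(roll)).
In Python, from workcell import telemetry, cams, job, bot gives the robot as it stands.
- The arm moves only by the tool arm_command, never from a script. Its argument "deltas" is a list of rows, each a list of 7 numbers: the opening, from -1 (shut) to 1 (fully open), so that 0 is half open, then the shift along the tool's x, y, z normalised to -1 to 1, where 1 is 150 mm, then the turn, a rotation vector about the tool's x, y, z normalised to -1 to 1, where 1 is 45 degrees. In form: [[hand, tx, ty, tz, rx, ry, rz], ...]. A call has 1 to 8 rows; each row is the pose to reach, as a shift and turn from the pose commanded when the call began, along the tool's axes at that moment; what a row does not reach only later rows make up. A row lasts 1/8 s, in which the tool goes at most 62.5 mm and 10.7 degrees, less where a joint would pass 70% of its speed; a pose out of reach is approached as far as the arm can. A call with a number of a shift or a turn outside -1 to 1 is refused whole. A call with a gripper value outside its range is refused whole. The fingers move at their own pace and stop on an object; "newtons" is the grip in N (left out, the last holds). Time passes only in rows, so rows that repeat a pose let the fingers close. It gives the time, the measured TCP pose, the force and the opening at its end, in the units of the state.
- telemetry.observe(): the state, without advancing time (a new reading comes with each control period).
- cams.grab_frame(name): name is "side" or "top"; returns the picture (420x560x3 uint8, blue, green, red); there is no depth.
- cams.get_calibration(name): a dict with "fx", "fy", "cx", "cy" (pixels), "k1" (the pictures are not rectified: a ray, as slopes to the right and down, at radius r is drawn at 1 + k1 r^2 times it, then the intrinsics apply), "R" (3x3) and "t" (3): a world point X has camera coordinates R X + t. Camera axes: x right, y down, z forward; pixel columns grow to the right and rows downward; lengths in m; the calibration is good to about 2 mm. A picture is of the moment at which its call begins. get_calibration takes no time and is no camera call.
- job.job_done(): hands the job in, once; it reports no verdict.
The state is a dict: "clock": time; "qpos": joint angles; "qd": joint speeds; "joint_efforts": joint torques, N m; "position": TCP position; "tool_rot": TCP orientation; "force": force on the tool from outside, world axes, zero at the start; "moment": the same for the moment, N m; "grip_width": finger opening in m.
Only numpy, scipy, OpenCV 4.12 (cv2) and the standard library are available. Lean on these libraries where they do the work, as an engineer would, in place of code of your own. Each camera call takes 0.05 s, during which the arm holds its last target.

## Working session

There is one attempt and no reset: what is moved stays moved. The work goes in short steps, Python scripts to look and compute and a tool call to move; the robot and the scene stay as the last step left them, time stands still between calls to the robot, and variables do not carry over. Pictures are saved under pics/ and viewed, and the job is handed in when it is done.

Besides the shell and the picture viewer there is one more tool, called after "Emit:" in YAML: its name, and indented under it one key for each argument. arm_command: Moves the arm, as the interface text tells. Its arguments: {"type":"object","properties":{"deltas":{"type":"array","items":{"type":"array","items":{"type":"number"}}},"newtons":{"type":"number"}},"required":["deltas"]}

```bash
ls; mkdir -p pics; python3 - <<'E'
from workcell import telemetry,cams,job,bot
import cv2
for n in("top","side"):
    cv2.imwrite(f"pics/{n}0.png",cams.grab_frame(n)); print(n,cams.get_calibration(n))
print(telemetry.observe(),bot.tips_ahead)
E
```

```text
pics
top {'fx': 511.61183926297485, 'fy': 511.61183926297485, 'cx': 284.81437722354417, 'cy': 211.628964705583, 'k1': -0.13236143651634252, 'R': array([[ 0.02887966, -0.99958214,  0.0012303 ],
       [-0.97991095, -0.02855426, -0.19738079],
       [ 0.19733344,  0.0044947 , -0.98032612]]), 't': array([-0.00881392,  0.48457846,  1.28070523])}
side {'fx': 421.0182851063117, 'fy': 421.0182851063117, 'cx': 282.0457612312075, 'cy': 203.04261335929007, 'k1': -0.10480558669836533, 'R': array([[-0.79035521, -0.61218568,  0.02381876],
       [-0.33038895,  0.3931596 , -0.858061  ],
       [ 0.51592808, -0.68604243, -0.51299512]]), 't': array([0.36726237, 0.19540643, 0.89112791])}
{'clock': 0.1, 'qpos': array([ 1.26382713,  0.52194283, -0.0363434 ,  1.59993804,  0.02117272,
        1.02111136, -0.11277192]), 'qd': array([-1.79274159e-03, -1.36280220e-03, -1.90469947e-05, -3.78849576e-03,
       -1.12748492e-03, -1.02971435e-04,  1.09860535e-03]), 'joint_efforts': array([ 3.96549716e-03, -9.28482699e+01,  1.98402621e+00, -3.70534444e+01,
        1.79953105e-02,  5.21921902e-03,  8.47816682e-05]), 'position': array([ 0.14651958, -0.60729091,  0.24779495]), 'tool_rot': array([-3.14057736e+00,  4.01093980e-05,  2.36785676e-01]), 'force': array([-0.21180554, -0.55673024, -0.9857265 ]), 'moment': array([-0.01189746,  0.01341308, -0.10899113]), 'grip_width': 0.08542350370581568} 0.017
```

View pics/top0.png

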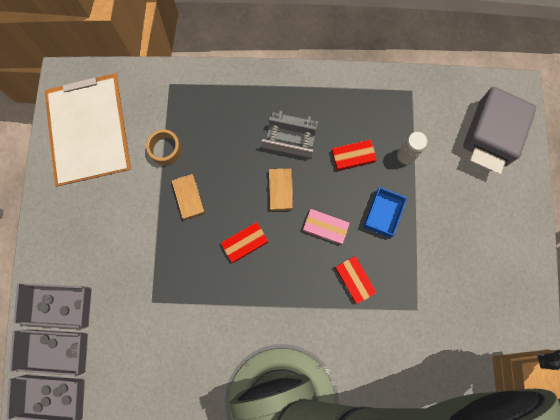

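View pics/side0.png

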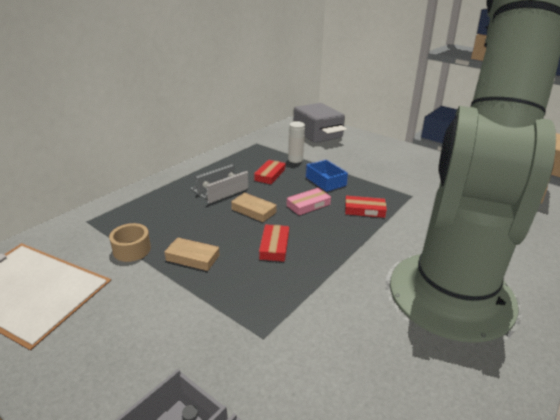

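Carton candidates in the top picture:
- Brown (281,189), in front of the stop: carton_a.
- Brown (188,197), off to the left: carton_b.
- Red (354,154), (245,243) and (355,280), and pink (326,226): decoys.

The stop is at about (290,135), the tape roll at (163,147), the can at (415,145) and the bin at (384,212). I'll check the choice in a close crop.

```bash
python3 - <<'E'
import cv2
i=cv2.imread("pics/top0.png")
c=i[95:225,160:330]
cv2.imwrite("pics/topc0.png",cv2.resize(c,None,fx=4.6,fy=4.6,interpolation=cv2.INTER_CUBIC))
i=cv2.imread("pics/side0.png")
c=i[150:275,150:310]
cv2.imwrite("pics/sidec0.png",cv2.resize(c,None,fx=4.6,fy=4.6,interpolation=cv2.INTER_CUBIC))
E
```

```text
(no output)
```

View pics/topc0.png

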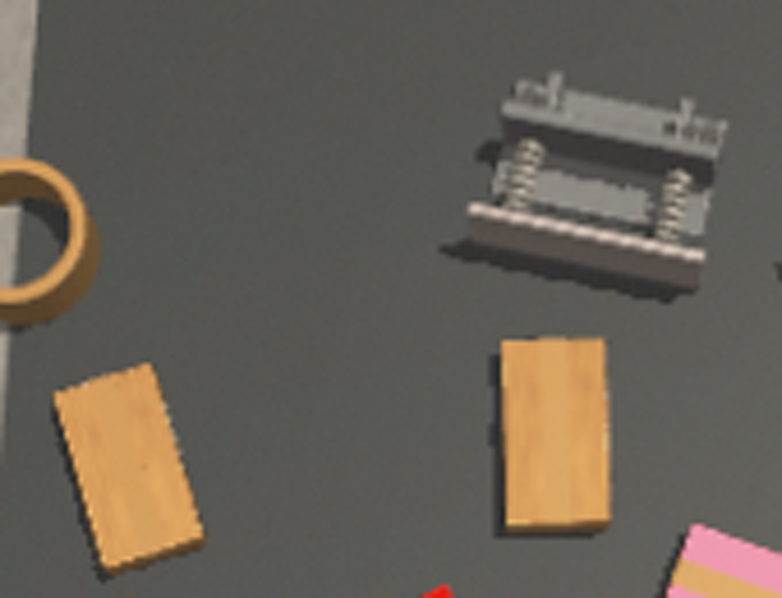

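View pics/sidec0.png

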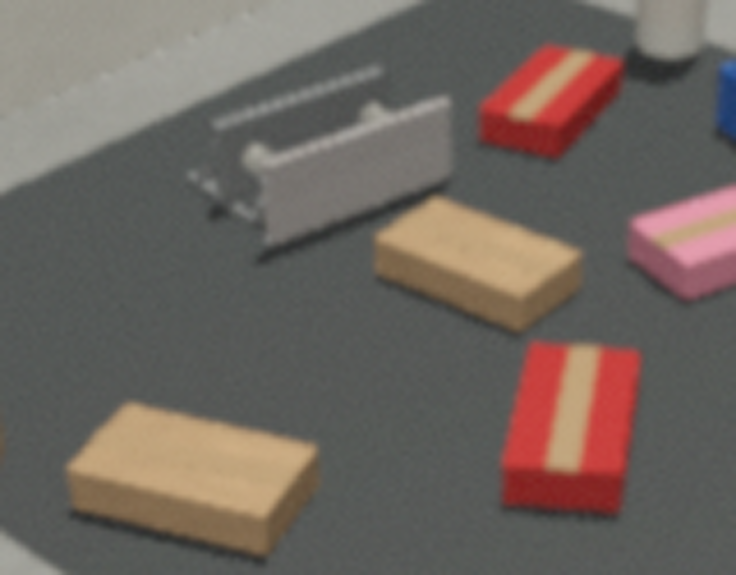

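```bash
cat > h.py <<'E'
import numpy as np
from scipy.optimize import least_squares
from workcell import cams
CAL={n:cams.get_calibration(n) for n in("top","side")}
def proj(n,X):
    c=CAL[n]; P=np.atleast_2d(X)@c["R"].T+c["t"]; s=P[:,:2]/P[:,2:]
    s=s*(1+c["k1"]*(s**2).sum(1,keepdims=True))
    return s*[c["fx"],c["fy"]]+[c["cx"],c["cy"]]
def un(p,off,s=4.6): return (np.array(p,float)+.5)/s-.5+off
def back(n,p,z):
    return least_squares(lambda q:(proj(n,[q[0],q[1],z])[0]-p),[.6,0]).x
def fit(obs,loc,x0,w={}):
    # obs {cam: Nx2}, loc {cam: Nx3 local points}; pose x,y,yaw
    def f(q):
        c,s=np.cos(q[2]),np.sin(q[2]);R=np.array([[c,-s,0],[s,c,0],[0,0,1]])
        return np.concatenate([((proj(n,loc[n]@R.T+[q[0],q[1],0])-obs[n])).ravel() for n in obs])
    r=least_squares(f,x0,loss="soft_l1"); return r.x,np.round(f(r.x).reshape(-1,2),1)
E
python3 - <<'E'
from h import *
T=[160,95];S=[150,150]
def box(L,W,z): return np.array([[L,W,z],[L,-W,z],[-L,-W,z],[-L,W,z]])
b=box(.055,.03,.025); 
# order: far-left, far-right, near-right, near-left (robot view)
A={"top":un([(501,341),(605,339),(610,523),(506,526)],T),"side":un([(375,238),(434,198),(580,258),(521,302)],S)}
B={"top":un([(54,395),(151,363),(204,539),(107,570)],T),"side":un([(68,467),(130,402),(318,447),(268,517)],S)}
P={"top":un([(469,211),(703,259),(697,290),(470,240)],T),"side":un([(265,165),(450,98),(452,183),(266,243)],S)}
pl=np.array([[0,.07,.059],[0,-.07,.059],[0,-.07,.003],[0,.07,.003]])
for nm,o,l in(("A",A,b),("B",B,b),("stop",P,pl)):
    for cs in(("top","side"),("top",),("side",)):
        q,r=fit({c:o[c] for c in cs},{c:l for c in cs},[.6,0,0])
        print(nm,cs,q.round(4),r.tolist() if len(cs)==2 else "")
E
```

```text
A ('top', 'side') [0.5513 0.0192 0.0561] [[0.1, 0.5], [-0.2, 0.3], [-0.1, 0.3], [-0.1, 0.3], [-0.7, -0.2], [0.2, -0.1], [-0.0, -1.2], [-0.4, -1.3]]
A ('top',) [0.5522 0.019  0.0563] 
A ('side',) [0.5483 0.0216 0.0488] 
B ('top', 'side') [0.5236 0.2659 0.3472] [[0.2, 0.4], [0.4, 0.5], [0.3, 0.2], [-0.2, 0.4], [-0.3, 0.0], [-0.6, -0.1], [0.1, -0.4], [-0.6, -0.4]]
B ('top',) [0.5246 0.2664 0.3523] 
B ('side',) [0.5223 0.266  0.3405] 
stop ('top', 'side') [ 0.6602  0.0048 -0.197 ] [[-0.3, -0.1], [0.2, 0.7], [0.5, 0.3], [0.3, 0.3], [-0.8, -0.2], [-0.4, 0.2], [-0.5, -1.6], [0.3, 0.3]]
stop ('top',) [ 0.661   0.0053 -0.1903] 
stop ('side',) [ 0.6585  0.0051 -0.2123]
```

Emit:
arm_command:
  deltas:
    - [1, 1, -1, 0, 0, 0, 0]
    - [1, 1, -1, 0, 0, 0, 0]
    - [1, 1, -1, 0, 0, 0, 0]
    - [1, 1, -1, 0, 0, 0, 0]

```text
clock: 0.6
position: [0.2589, -0.4237, 0.2484]
tool_rot: [-3.141, -0.0, 0.24]
force: [1.1, -1.1, 0.3]
grip_width: 0.0854
```

Emit:
arm_command:
  deltas:
    - [1, 1, -1, 0, 0, 0, 0]
    - [1, 1, -1, 0, 0, 0, 0]
    - [1, 1, -1, 0, 0, 0, 0]
    - [1, 1, -1, 0, 0, 0, 0]

```text
clock: 1.1
position: [0.3692, -0.2426, 0.2484]
tool_rot: [-3.141, -0.0, 0.241]
force: [-0.3, -0.6, 0.5]
grip_width: 0.085
```

Emit:
arm_command:
  deltas:
    - [1, 1, -1, 0, 0, 0, 0]
    - [1, 1, -1, 0, 0, 0, 0]
    - [1, 1, -1, 0, 0, 0, 0]
    - [1, 1, -1, 0, 0, 0, 0]
    - [1, 1, -1, 0, 0, 0, 0]

```text
clock: 1.72
position: [0.479, -0.0628, 0.248]
tool_rot: [-3.141, 0.0, 0.24]
force: [0.4, -0.5, -1.0]
grip_width: 0.0852
```

Emit:
arm_command:
  deltas:
    - [1, 0.8, -1, 0, 0, 0, 0]
    - [1, 0.8, -1, 0, 0, 0, 0]
    - [1, 0.8, -1, 0, 0, 0, 0]
    - [1, 0.8, -1, 0, 0, 0, 0]
    - [1, 0.8, -1, 0, 0, 0, 0]

```text
clock: 2.35
position: [0.5597, 0.1084, 0.2479]
tool_rot: [3.141, 0.001, 0.236]
force: [-0.2, -0.5, 1.6]
grip_width: 0.0853
```

Emit:
arm_command:
  deltas:
    - [1, 0, -1, 0.5, 0, 0, -0.14]
    - [1, 0, -1, 0.5, 0, 0, -0.14]
    - [1, 0, -1, 0.5, 0, 0, -0.14]
    - [1, 0, -1, 0.5, 0, 0, -0.14]
    - [1, 0, -1, 0.5, 0, 0, -0.14]

```text
clock: 2.98
position: [0.5254, 0.2531, 0.1736]
tool_rot: [3.141, 0.0, 0.345]
force: [-0.2, -0.6, -0.2]
grip_width: 0.0851
```

Emit:
arm_command:
  deltas:
    - [1, 0.02, -0.085, 0.2, 0, 0, 0]
    - [1, 0.02, -0.085, 0.5, 0, 0, 0]
    - [1, 0.02, -0.085, 0.75, 0, 0, 0]
    - [1, 0.02, -0.085, 0.9, 0, 0, 0]
    - [1, 0.02, -0.085, 0.99, 0, 0, 0]
    - [1, 0.02, -0.085, 0.99, 0, 0, 0]

```text
clock: 3.72
position: [0.5237, 0.2671, 0.0248]
tool_rot: [3.141, 0.0, 0.345]
force: [0.8, 0.7, -0.3]
grip_width: 0.0855
```

```bash
python3 - <<'E'
from workcell import telemetry,cams
import cv2
i=cams.grab_frame("side")
cv2.imwrite("pics/s1.png",cv2.resize(i[150:330,100:340],None,fx=3.3,fy=3.3,interpolation=cv2.INTER_CUBIC))
o=telemetry.observe();print(o["position"],o["tool_rot"],o["force"])
E
```

```text
[0.52387795 0.26761437 0.0254697 ] [ 3.14141678e+00 -6.10649427e-04  3.45644792e-01] [ 0.57471395 -0.46442313  0.27841977]
```

View pics/s1.png

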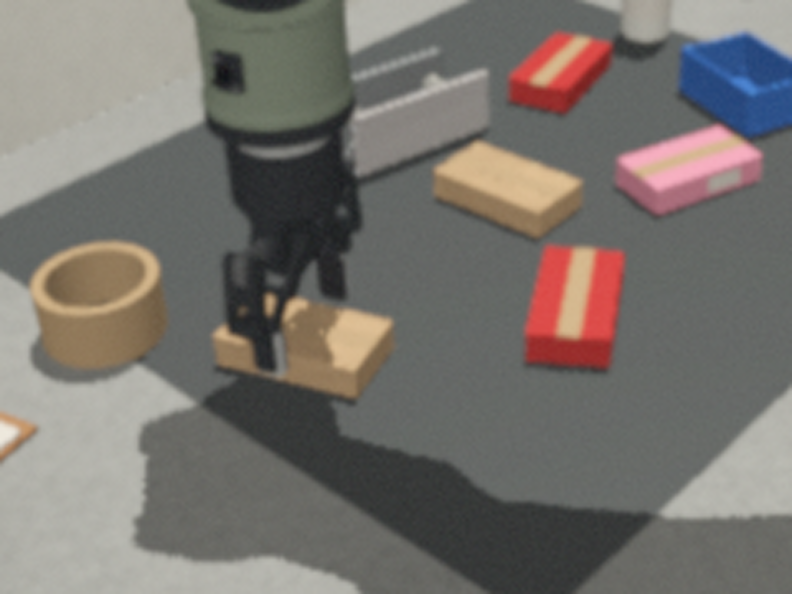

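The fingers straddle carton_b: the near finger is at crop (265,350), about the middle of its long side. Closing.

Emit:
arm_command:
  deltas:
    - [-1, 0, 0, 0, 0, 0, 0]
    - [-1, 0, 0, 0, 0, 0, 0]
    - [-1, 0, 0, 0, 0, 0, 0]
    - [-1, 0, 0, 0, 0, 0, 0]
  newtons: 35

```text
clock: 4.28
position: [0.5239, 0.2683, 0.0259]
tool_rot: [3.141, -0.001, 0.347]
force: [-1.7, -1.0, 9.4]
grip_width: 0.0592
```

Emit:
arm_command:
  deltas:
    - [-1, 0, 0, -0.2, 0, 0, 0]
    - [-1, 0, 0, -0.4, 0, 0, 0]
    - [-1, 0, 0, -0.4, 0, 0, 0]

```text
clock: 4.65
position: [0.5244, 0.2688, 0.0872]
tool_rot: [-3.141, -0.004, 0.346]
force: [-0.2, -0.9, -1.1]
grip_width: 0.0589
```

```bash
python3 - <<'E'
from workcell import telemetry,cams
import cv2
i=cams.grab_frame("side")
cv2.imwrite("pics/s2.png",cv2.resize(i[130:330,100:340],None,fx=3,fy=3,interpolation=cv2.INTER_CUBIC))
i=cams.grab_frame("top")
cv2.imwrite("pics/t2.png",cv2.resize(i[100:250,130:330],None,fx=4,fy=4,interpolation=cv2.INTER_CUBIC))
o=telemetry.observe();print(o["position"],o["tool_rot"],o["force"])
E
```

```text
[0.52329931 0.26808344 0.08487902] [ 3.14149499e+00 -4.15713657e-04  3.46625748e-01] [ 0.60140052  0.30699964 -2.37269174]
```

View pics/s2.png

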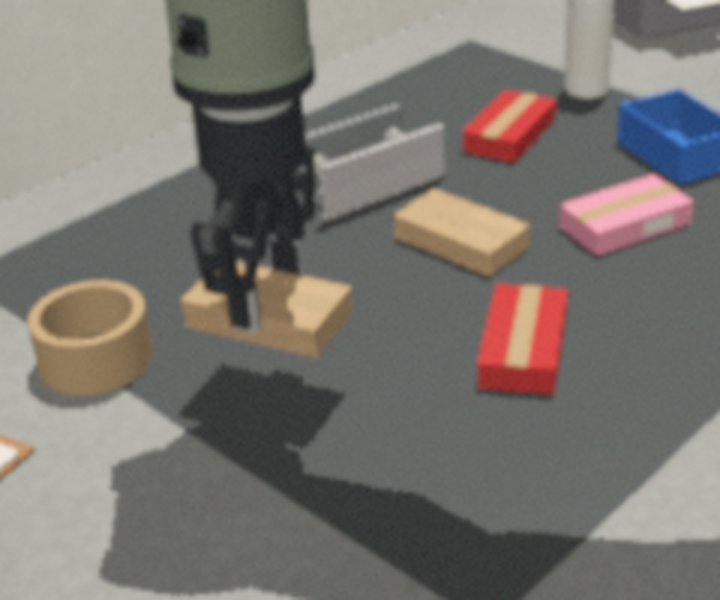

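View pics/t2.png

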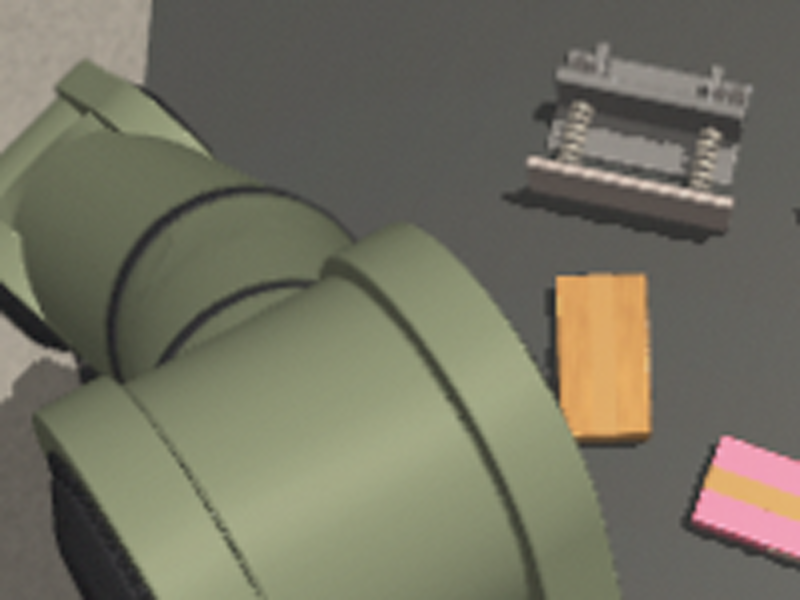

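```bash
python3 - <<'E'
from h import *
o=un([(183,300),(351,288),(321,333),(315,356),(348,313),(184,320)],[100,130],3)
L,W=.055,.03
l=np.array([[L,W,.025],[-L,-W,.025],[-L,W,.025],[-L,W,0],[-L,-W,0],[L,W,0]])
def f(q):
    c,s=np.cos(q[2]),np.sin(q[2]);R=np.array([[c,-s,0],[s,c,0],[0,0,1]])
    return (proj("side",l@R.T+[q[0],q[1],q[3]])-o).ravel()
r=least_squares(f,[.524,.266,.346,.06]);print(r.x,f(r.x).reshape(-1,2).round(1).tolist())
g=lambda q:f([q[0],q[1],q[2],.06])
r=least_squares(g,[.524,.266,.346]);print(r.x,g(r.x).reshape(-1,2).round(1).tolist())
E
```

```text
[0.5319208  0.26094045 0.33937643 0.05406237] [[-0.2, -0.4], [-0.2, -0.7], [-2.3, -1.2], [0.5, 0.4], [1.4, -0.0], [0.9, 2.0]]
[0.52533112 0.26616811 0.33641511] [[-0.5, -0.5], [0.1, -0.8], [-2.3, -1.2], [0.6, 0.5], [1.7, -0.1], [0.6, 2.0]]
```

Emit:
arm_command:
  deltas:
    - [-1, -0.1, 0.4, 0, 0, 0, 0.1]
    - [-1, -0.19, 0.81, 0, 0, 0, 0.25]
    - [-1, -0.19, 0.81, 0, 0, 0, 0.37]
    - [-1, -0.19, 0.81, 0, 0, 0, 0.37]

```text
clock: 5.25
position: [0.5374, 0.144, 0.0841]
tool_rot: [3.141, 0.001, 0.056]
force: [0.8, -0.6, -2.0]
grip_width: 0.0586
```

```bash
cat >> h.py <<'E'
def goto(cur,yaw,tgt,tyaw):
    R=np.array([[np.cos(yaw),np.sin(yaw),0],[np.sin(yaw),-np.cos(yaw),0],[0,0,-1]]) 
    return (R.T@(np.array(tgt)-cur)/.15).round(3), round((yaw-tyaw)/(np.pi/4),3)
E
sed -i 's/\[\[np.cos(yaw),np.sin(yaw),0\]/[[np.cos(yaw),np.sin(yaw),0]/' h.py
python3 - <<'E'
from h import *
from workcell import telemetry
o=telemetry.observe();print(o["position"],o["tool_rot"],o["force"])
print(goto(o["position"],o["tool_rot"][2],[.552,.0195,.0855],.056))
E
```

```text
[0.53741994 0.14397847 0.08410325] [3.14132263e+00 1.01123289e-03 5.61187444e-02] [ 0.78792277 -0.59265823 -2.02431965]
(array([ 0.051,  0.834, -0.009]), np.float64(0.0))
```

Emit:
arm_command:
  deltas:
    - [-1, 0.05, 0.4, 0, 0, 0, 0]
    - [-1, 0.05, 0.83, 0, 0, 0, 0]
    - [-1, 0.05, 0.83, 0, 0, 0, 0]
    - [-1, 0.05, 0.83, 0, 0, 0, 0]
    - [-1, 0.05, 0.83, 0, 0, 0, 0]

```text
clock: 5.88
position: [0.5521, 0.0223, 0.0846]
tool_rot: [-3.141, 0.0, 0.06]
force: [-0.2, -0.2, -1.4]
grip_width: 0.0591
```

```bash
python3 - <<'E'
from h import *
from workcell import telemetry,cams
import cv2
i=cams.grab_frame("side")
cv2.imwrite("pics/s3.png",cv2.resize(i[130:250,170:310],None,fx=5,fy=5,interpolation=cv2.INTER_CUBIC))
o=telemetry.observe();print(o["position"],o["tool_rot"],o["force"])
print(goto(o["position"],o["tool_rot"][2],[.552,.0195,.0515],.056))
E
```

```text
[0.55211526 0.02214209 0.08464881] [-3.14103911e+00  2.12198507e-04  5.92378165e-02] [-0.3452046   0.12698259 -4.14313903]
(array([-0.002,  0.018,  0.221]), np.float64(0.004))
```

View pics/s3.png

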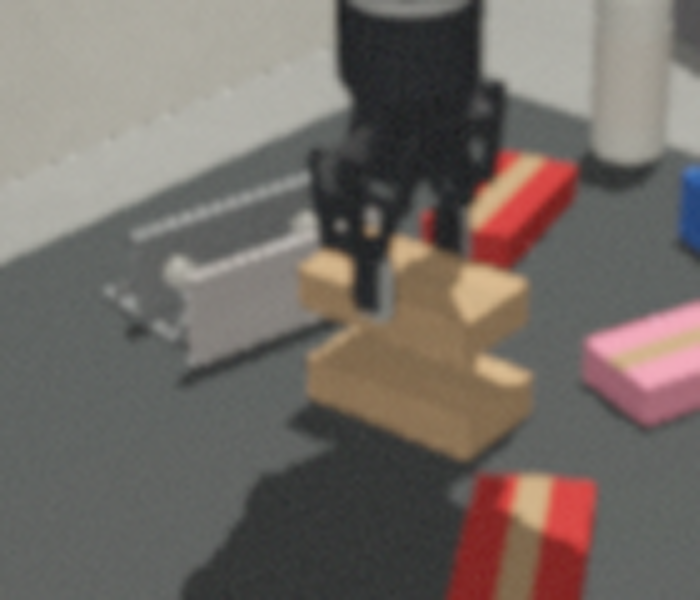

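```bash
python3 - <<'E'
from h import *
L,W=.055,.03
l=np.array([[L,W,.025],[L,W,0],[-L,-W,.025],[-L,W,.0]])
o={"A":un([(307,354),(310,396),(532,378),(467,462)],[170,130],5),"B":un([(300,268),(304,304),(528,286),(467,358)],[170,130],5)}
for k,z in(("A",0),("B",.0595)):
    g=lambda q:(proj("side",l@np.array([[np.cos(q[2]),-np.sin(q[2]),0],[np.sin(q[2]),np.cos(q[2]),0],[0,0,1]]).T+[q[0],q[1],z])-o[k]).ravel()
    r=least_squares(g,[.55,.02,.056]);print(k,r.x.round(4),g(r.x).reshape(-1,2).round(1).tolist())
E
```

```text
A [0.5498 0.0181 0.032 ] [[0.2, 0.5], [-0.1, -0.2], [0.3, -0.4], [-0.4, 0.1]]
B [0.5502 0.0203 0.0682] [[-0.1, -0.8], [-0.6, 0.2], [0.9, -1.4], [-0.2, 1.7]]
```

Emit:
arm_command:
  deltas:
    - [-1, 0, 0.018, 0.1, 0, 0, 0]
    - [-1, 0, 0.018, 0.18, 0, 0, 0]
    - [-1, 0, 0.018, 0.225, 0, 0, 0]
    - [-1, 0, 0.018, 0.225, 0, 0, 0]

```text
clock: 6.42
position: [0.5523, 0.0179, 0.0505]
tool_rot: [-3.142, 0.0, 0.056]
force: [0.1, -0.0, -2.1]
grip_width: 0.0591
```

Emit:
arm_command:
  deltas:
    - [1, 0, 0, 0, 0, 0, 0]
    - [1, 0, 0, 0, 0, 0, 0]
    - [1, 0, 0, 0, 0, 0, 0]
    - [1, 0, 0, 0, 0, 0, 0]

```text
clock: 6.92
position: [0.5524, 0.0177, 0.0511]
tool_rot: [-3.142, -0.0, 0.056]
force: [-0.9, 0.7, -0.6]
grip_width: 0.0852
```

```bash
python3 - <<'E'
from h import *
from workcell import telemetry,cams
import cv2
i=cams.grab_frame("side")
cv2.imwrite("pics/s4.png",cv2.resize(i[130:250,170:310],None,fx=5,fy=5,interpolation=cv2.INTER_CUBIC))
o=telemetry.observe();print(o["position"],o["tool_rot"],o["force"])
E
```

```text
[0.55237292 0.01768705 0.05106631] [-3.14156796e+00 -2.93818515e-05  5.60957054e-02] [-0.16881093 -0.74935371 -0.20200327]
```

View pics/s4.png

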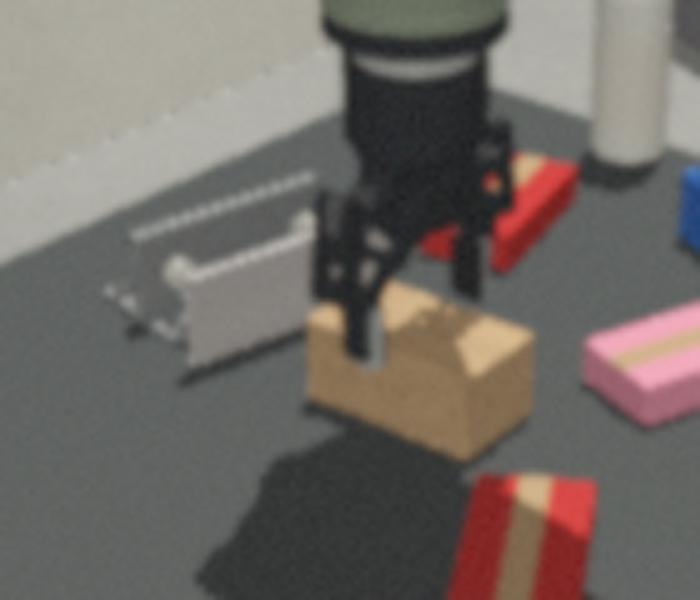

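Cartons stacked flush in the side view (common corners at crop (307,320), (467,460), (532,340)). Next I lower the fingers to straddle both cartons and grip the pile.

Emit:
arm_command:
  deltas:
    - [1, 0, 0, 0.08, 0, 0, 0]
    - [1, 0, 0, 0.17, 0, 0, 0]
    - [1, 0, 0, 0.17, 0, 0, 0]

```text
clock: 7.35
position: [0.5515, 0.0178, 0.0241]
tool_rot: [3.142, 0.002, 0.056]
force: [0.9, 0.7, -0.5]
grip_width: 0.0858
```

Emit:
arm_command:
  deltas:
    - [-1, 0, 0, 0, 0, 0, 0]
    - [-1, 0, 0, 0, 0, 0, 0]
    - [-1, 0, 0, 0, 0, 0, 0]
    - [-1, 0, 0, 0, 0, 0, 0]
  newtons: 35

```text
clock: 7.85
position: [0.5526, 0.0181, 0.0259]
tool_rot: [-3.141, -0.001, 0.056]
force: [0.0, 5.1, 3.6]
grip_width: 0.06
```

```bash
python3 - <<'E'
from h import *
from workcell import telemetry,cams
import cv2
i=cams.grab_frame("side")
cv2.imwrite("pics/s5.png",cv2.resize(i[130:250,170:310],None,fx=5,fy=5,interpolation=cv2.INTER_CUBIC))
i=cams.grab_frame("top")
cv2.imwrite("pics/t5.png",cv2.resize(i[90:220,210:350],None,fx=4.6,fy=4.6,interpolation=cv2.INTER_CUBIC))
o=telemetry.observe();print(o["position"],o["tool_rot"],o["force"])
E
```

```text
[0.55262711 0.01810847 0.02586207] [-3.14115048e+00 -7.11894626e-04  5.64380281e-02] [-0.9146806   4.89450927  7.274854  ]
```

View pics/s5.png

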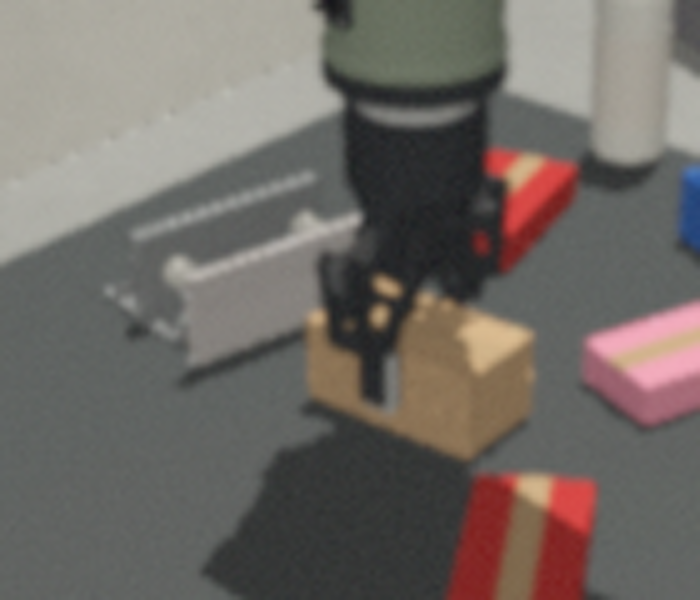

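View pics/t5.png

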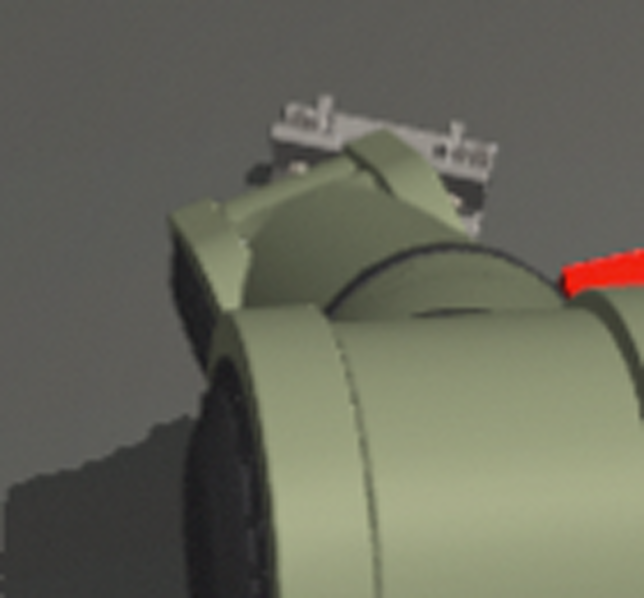

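```bash
python3 - <<'E'
from h import *
print(goto([.5522,.0179,.0255],.056,[.5948,.0179,.0255],-.194))
E
```

```text
(array([0.284, 0.016, 0.   ]), 0.318)
```

Emit:
arm_command:
  deltas:
    - [-1, 0.04, 0, 0, 0, 0, 0.06]
    - [-1, 0.08, 0, 0, 0, 0, 0.12]
    - [-1, 0.12, 0, 0, 0, 0, 0.18]
    - [-1, 0.17, 0.01, 0, 0, 0, 0.24]
    - [-1, 0.22, 0.01, 0, 0, 0, 0.29]
    - [-1, 0.26, 0.016, 0, 0, 0, 0.32]
    - [-1, 0.28, 0.016, 0, 0, 0, 0.32]
    - [-1, 0.28, 0.016, 0, 0, 0, 0.32]

```text
clock: 8.95
position: [0.5927, 0.017, 0.0259]
tool_rot: [3.14, 0.003, -0.195]
force: [-15.8, 0.2, 20.0]
grip_width: 0.0596
```

```bash
python3 - <<'E'
from h import *
from workcell import telemetry,cams
import cv2
i=cams.grab_frame("side")
cv2.imwrite("pics/s6.png",cv2.resize(i[130:250,170:310],None,fx=5,fy=5,interpolation=cv2.INTER_CUBIC))
o=telemetry.observe();print(o["position"],o["tool_rot"],o["force"],o["moment"])
E
```

```text
[0.59269598 0.01701988 0.02582516] [ 3.13973447  0.0032071  -0.19545139] [-15.30341792  -0.1087299   20.01319089] [0.41246814 2.75171092 0.15259238]
```

View pics/s6.png

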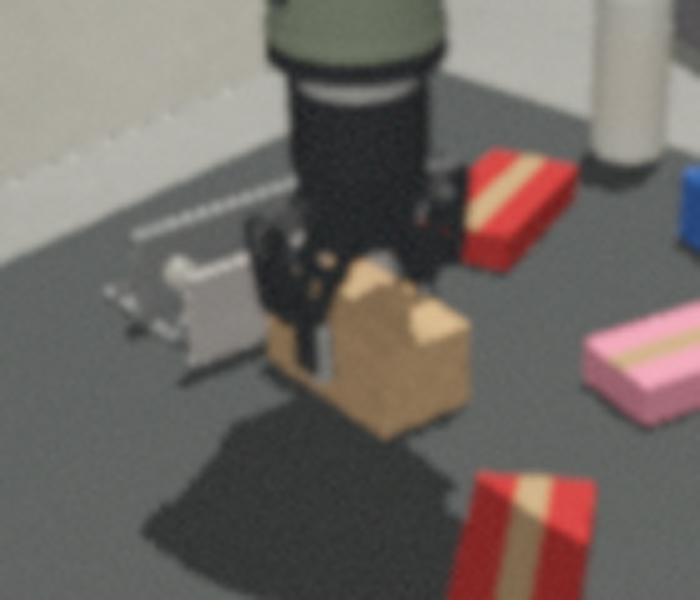

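Emit:
arm_command:
  deltas:
    - [-1, 0, 0, -0.01, 0, 0, 0]
    - [-1, 0, 0, -0.01, 0, 0, 0]

```text
clock: 9.25
position: [0.5942, 0.0169, 0.0269]
tool_rot: [3.141, 0.001, -0.196]
force: [-1.8, -2.6, -1.0]
grip_width: 0.0602
```

Emit:
arm_command:
  deltas:
    - [-1, 0.02, 0, 0, 0, 0, 0]
    - [-1, 0.04, 0, 0, 0, 0, 0]
    - [-1, 0.06, 0, 0, 0, 0, 0]
    - [-1, 0.075, 0, 0, 0, 0, 0]
    - [-1, 0.09, 0, 0, 0, 0, 0]
    - [-1, 0.09, 0, 0, 0, 0, 0]
    - [-1, 0.09, 0, 0, 0, 0, 0]

```text
clock: 10.12
position: [0.6078, 0.0151, 0.027]
tool_rot: [-3.141, -0.0, -0.195]
force: [-0.5, 0.4, -5.7]
grip_width: 0.0596
```

```bash
python3 - <<'E'
from h import *
from workcell import telemetry,cams
import cv2
i=cams.grab_frame("side")
cv2.imwrite("pics/s7.png",cv2.resize(i[130:250,170:310],None,fx=5,fy=5,interpolation=cv2.INTER_CUBIC))
o=telemetry.observe();print(o["position"],o["tool_rot"],o["force"],o["moment"])
E
```

```text
[0.60777775 0.01503742 0.02704585] [-3.14149851e+00 -2.21188076e-04 -1.95161005e-01] [-0.49089102  1.05990051 -3.84955485] [0.00494399 0.2289545  0.01795097]
```

View pics/s7.png

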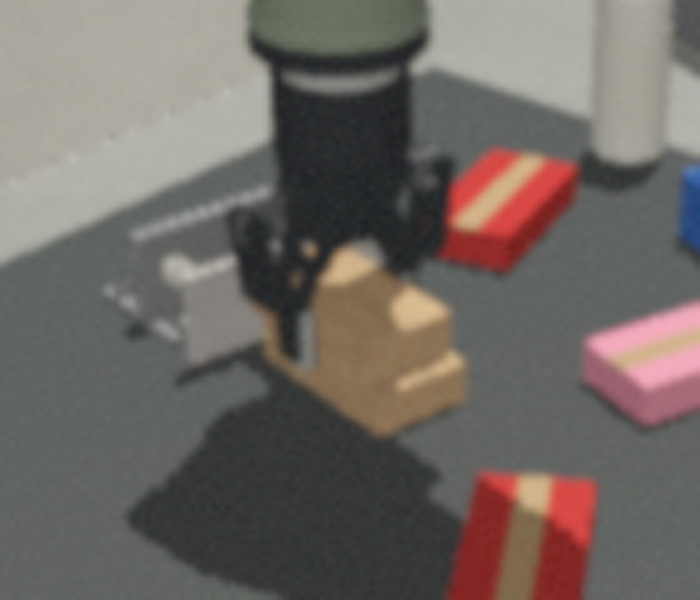

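The side view shows the lower carton lagging: its rear top edge (400-465,365) sticks out about 10 mm behind the upper one. I'll set the pile down, release it, back off and push both from behind with the fingers half spread.

Emit:
arm_command:
  deltas:
    - [-1, 0, 0, 0.008, 0, 0, 0]
    - [0.9, 0, 0, 0.008, 0, 0, 0]
    - [1, 0, 0, 0.008, 0, 0, 0]
    - [1, 0, 0, 0.008, 0, 0, 0]

```text
clock: 10.68
position: [0.6078, 0.015, 0.026]
tool_rot: [-3.141, -0.0, -0.195]
force: [0.2, -0.2, 0.5]
grip_width: 0.0855
```

Emit:
arm_command:
  deltas:
    - [1, 0, 0, -0.2, 0, 0, 0]
    - [1, 0, 0, -0.45, 0, 0, 0]
    - [0.2, -0.4, 0, -0.45, 0, 0, 0]
    - [-0.2, -0.95, 0, -0.4, 0, 0, 0]
    - [-0.3, -0.95, 0, -0.4, 0, 0, 0]
    - [-0.3, -0.95, 0, -0.4, 0, 0, 0]

```text
clock: 11.42
position: [0.4671, 0.043, 0.0862]
tool_rot: [3.141, 0.0, -0.194]
force: [0.2, -0.7, -0.2]
grip_width: 0.0297
```

```bash
python3 - <<'E'
from h import *
from workcell import telemetry,cams
import cv2
i=cams.grab_frame("side")
cv2.imwrite("pics/s8.png",cv2.resize(i[130:250,170:310],None,fx=5,fy=5,interpolation=cv2.INTER_CUBIC))
i=cams.grab_frame("top")
cv2.imwrite("pics/t8.png",cv2.resize(i[90:220,210:350],None,fx=4.6,fy=4.6,interpolation=cv2.INTER_CUBIC))
o=telemetry.observe();print(o["position"],o["tool_rot"],o["force"],o["grip_width"])
E
```

```text
[0.4688902  0.04270033 0.08611641] [-3.14120345e+00 -1.04572309e-03 -1.95268853e-01] [ 0.73827375 -0.39524309  0.0382051 ] 0.029683240857250083
```

View pics/s8.png

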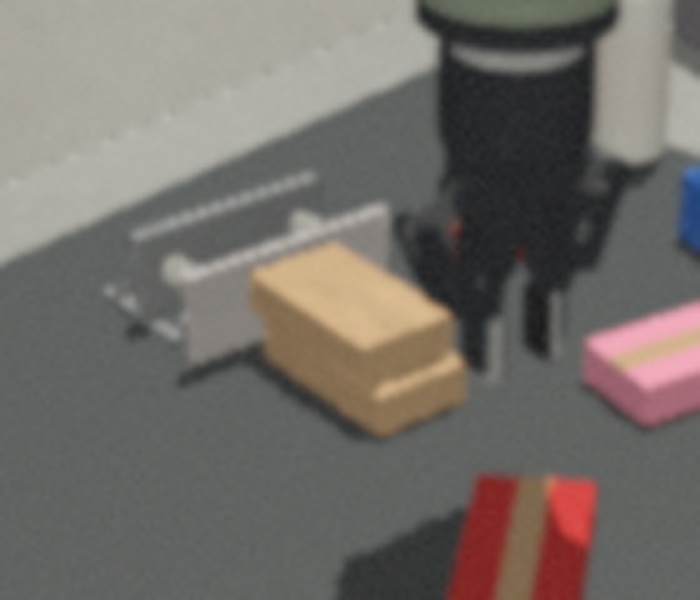

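View pics/t8.png

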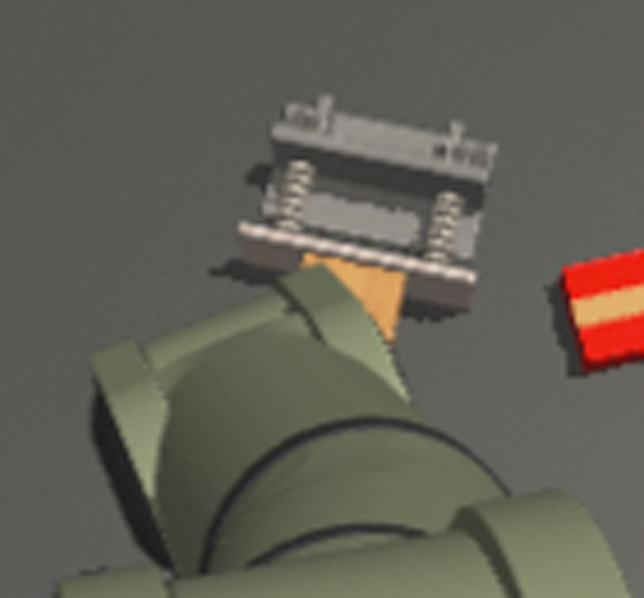

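```bash
python3 - <<'E'
from h import *
psi=-.194;c,s=np.cos(psi),np.sin(psi);Ri=np.array([[c,s],[-s,c]])
st=np.array([.6605,.005])
for nm,p in(("red",(265,224)),("red2",(266,236)),("pink",(308,210)),("pink2",(304,230))):
    w=back("top",p,.025);print(nm,w,Ri@(w-st))
L,W=.055,.03
u=lambda p:un(p,[170,130],5)
for k,l,o in(("B",[[L,W,.05],[L,-W,.05],[-L,-W,.05],[-L,W,.05]],[(251,274),(333,241),(452,312),(366,350)]),
             ("A",[[-L,W,0],[-L,-W,.025],[L,W,0]],[(385,437),(465,363),(266,355)])):
    q,r=fit({"side":u(o)},{"side":np.array(l)},[.6,.01,-.19]);print(k,q,r.tolist(),Ri@(q[:2]-st))
q=np.array([.4685,.0427]);print("tcp",Ri@(q-st))
E
```

```text
red [0.45460279 0.05651947] [-0.21196697  0.01085904]
red2 [0.42277497 0.05274516] [-0.2424701  0.0010196]
pink [ 0.49550469 -0.05586246] [-0.15016676 -0.09152942]
pink2 [ 0.44159455 -0.04643529] [-0.20488302 -0.09267218]
B [ 0.60429603  0.01485579 -0.18273798] [[-0.6, -0.3], [0.2, 0.1], [0.4, 0.3], [0.0, -0.2]] [-0.05704969 -0.0011644 ]
A [ 0.59252484  0.01621021 -0.18893641] [[-0.6, 0.0], [0.7, -0.3], [-0.0, 0.3]] [-0.06886117 -0.0021047 ]
tcp [-1.95666271e-01 -2.20113436e-05]
```

Emit:
arm_command:
  deltas:
    - [-0.3, 0.1, 0.01, 0, 0, 0, 0]
    - [-0.3, 0.235, 0.01, 0.1, 0, 0, 0]
    - [-0.3, 0.235, 0.01, 0.3, 0, 0, 0]
    - [-0.3, 0.235, 0.01, 0.4, 0, 0, 0]
    - [-0.3, 0.235, 0.01, 0.4, 0, 0, 0]

```text
clock: 12.15
position: [0.5021, 0.0342, 0.0251]
tool_rot: [3.141, 0.002, -0.195]
force: [0.6, 0.4, -0.0]
grip_width: 0.0298
```

```bash
cat >look.py <<'E'
import sys
from h import *
from workcell import telemetry,cams
import cv2
n=sys.argv[1]
i=cams.grab_frame("side")
cv2.imwrite(f"pics/s{n}.png",cv2.resize(i[130:250,170:310],None,fx=5,fy=5,interpolation=cv2.INTER_CUBIC))
o=telemetry.observe();p=o["position"];print(o["clock"],p,o["tool_rot"],o["force"],o["moment"],o["grip_width"])
psi=-.194;c,s=np.cos(psi),np.sin(psi);Ri=np.array([[c,s],[-s,c]]);st=np.array([.6605,.005])
print("local",Ri@(p[:2]-st),"F",Ri@o["force"][:2])
E
python3 look.py 9
```

```text
12.2 [0.50247238 0.0342971  0.02588391] [ 3.14146207e+00  3.95561447e-04 -1.95247244e-01] [ 0.03658746 -0.87782508 -0.09722265] [-0.03056909  0.0162862   0.02490534] 0.030074061595121344
local [-0.16071122 -0.0017179 ] F [ 0.20513296 -0.85430439]
```

View pics/s9.png

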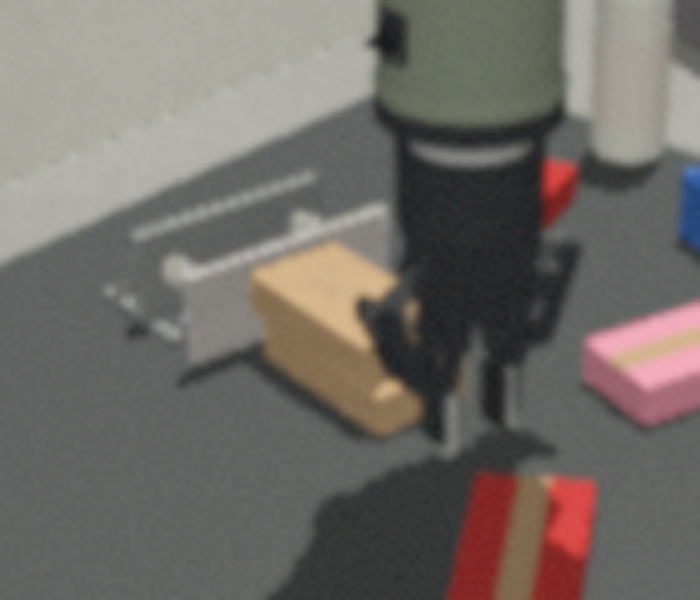

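Emit:
arm_command:
  deltas:
    - [-0.3, 0.07, 0, 0, 0, 0, 0]
    - [-0.3, 0.13, 0, 0, 0, 0, 0]
    - [-0.3, 0.16, 0, 0, 0, 0, 0]
    - [-0.3, 0.18, 0, 0, 0, 0, 0]
    - [-0.3, 0.2, 0, 0, 0, 0, 0]
    - [-0.3, 0.22, 0, 0, 0, 0, 0]
    - [-0.3, 0.22, 0, 0, 0, 0, 0]

```text
clock: 13.08
position: [0.5327, 0.0282, 0.0256]
tool_rot: [3.141, 0.004, -0.195]
force: [-11.0, 2.4, 9.1]
grip_width: 0.0299
```

```bash
python3 look.py 10
```

```text
13.125 [0.5326215  0.028208   0.02562748] [ 3.14053592  0.00366796 -0.19464833] [-10.99780601   1.84599562   8.94710206] [0.45402371 2.34476996 0.05394356] 0.030112978094648205
local [-0.12995379 -0.00188047] F [-11.14737856  -0.30884984]
```

View pics/s10.png

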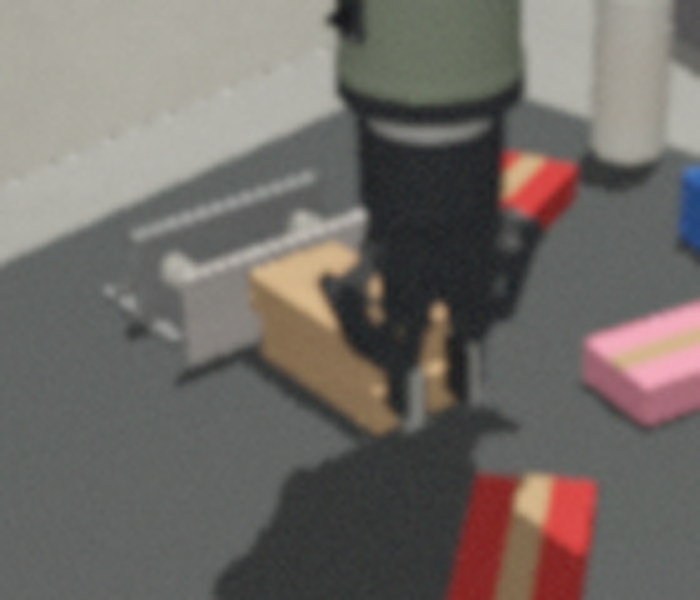

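Emit:
arm_command:
  deltas:
    - [-0.3, 0, 0, -0.01, 0, 0, 0]
    - [-0.3, 0, 0, -0.01, 0, 0, 0]

```text
clock: 13.38
position: [0.5341, 0.028, 0.0273]
tool_rot: [3.141, 0.001, -0.195]
force: [-4.5, 1.6, 2.9]
grip_width: 0.0299
```

Emit:
arm_command:
  deltas:
    - [-0.3, 0.01, 0, 0, 0, 0, 0]
    - [-0.3, 0.02, 0, 0, 0, 0, 0]
    - [-0.3, 0.03, 0, 0, 0, 0, 0]
    - [-0.3, 0.03, 0, 0, 0, 0, 0]

```text
clock: 13.88
position: [0.538, 0.0272, 0.0273]
tool_rot: [3.141, 0.002, -0.195]
force: [-8.5, 2.6, 5.6]
grip_width: 0.03
```

```bash
python3 look.py 11
```

```text
13.925 [0.53797239 0.02716969 0.02725168] [ 3.14100679e+00  1.92048390e-03 -1.95022567e-01] [-8.92413647  1.90721131  6.36893868] [0.36131688 1.79064097 0.01520071] 0.029893121122106497
local [-0.1245031  -0.00186773] F [-9.12441059  0.15099069]
```

View pics/s11.png

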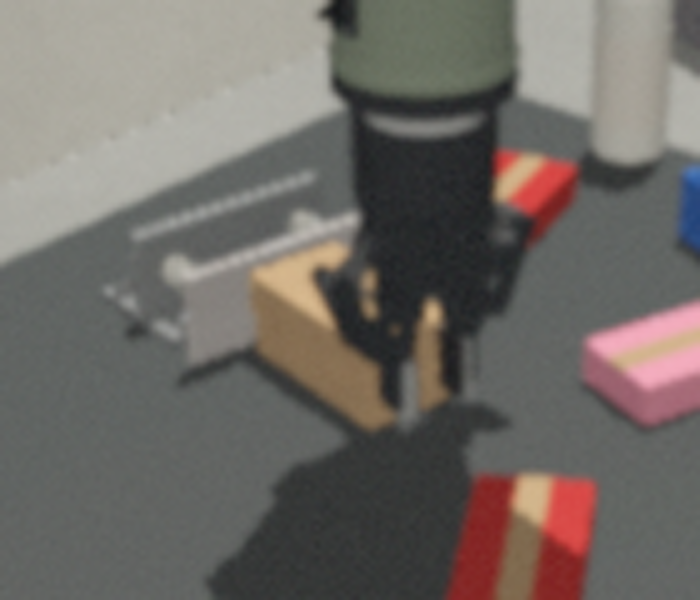

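Emit:
arm_command:
  deltas:
    - [-0.3, 0.01, 0, 0, 0, 0, 0]
    - [-0.3, 0.02, 0, -0.003, 0, 0, 0]
    - [-0.3, 0.03, 0, -0.005, 0, 0, 0]
    - [-0.3, 0.04, 0, -0.005, 0, 0, 0]
    - [-0.3, 0.04, 0, -0.005, 0, 0, 0]

```text
clock: 14.55
position: [0.5448, 0.0259, 0.028]
tool_rot: [3.141, 0.0, -0.195]
force: [-5.2, 0.6, -2.8]
grip_width: 0.0299
```

```bash
python3 look.py 12
```

```text
14.6 [0.54475924 0.02584165 0.02796875] [ 3.14146736e+00  3.02560821e-04 -1.95282990e-01] [-4.01901738  0.57236744 -3.29244624] [0.12683725 0.97247268 0.0990176 ] 0.029758359863683973
local [-0.11758754 -0.00186245] F [-4.0539685  -0.21317747]
```

View pics/s12.png

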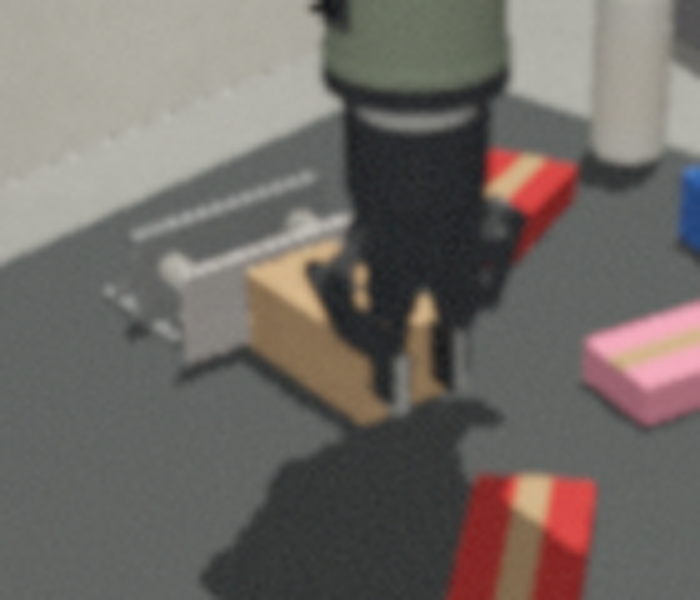

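Emit:
arm_command:
  deltas:
    - [-0.3, 0.01, 0, 0.003, 0, 0, 0]
    - [-0.3, 0.02, 0, 0.003, 0, 0, 0]
    - [-0.3, 0.03, 0, 0.003, 0, 0, 0]
    - [-0.3, 0.04, 0, 0.003, 0, 0, 0]
    - [-0.3, 0.04, 0, 0.003, 0, 0, 0]

```text
clock: 15.22
position: [0.5483, 0.0252, 0.0277]
tool_rot: [3.14, 0.005, -0.194]
force: [-22.5, 3.8, 17.4]
grip_width: 0.0301
```

```bash
python3 look.py 13; python3 - <<'E'
from workcell import cams
import cv2
i=cams.grab_frame("top")
cv2.imwrite("pics/t13.png",cv2.resize(i[90:220,210:350],None,fx=4.6,fy=4.6,interpolation=cv2.INTER_CUBIC))
E
```

```text
15.275 [0.54830147 0.02526535 0.02769727] [ 3.14042638  0.00444296 -0.19428187] [-22.6864026    5.26141787  17.61559244] [0.93115636 4.39266494 0.17671811] 0.02969852687319128
local [-0.11400065 -0.00174504] F [-23.27515164   0.78911166]
```

View pics/s13.png

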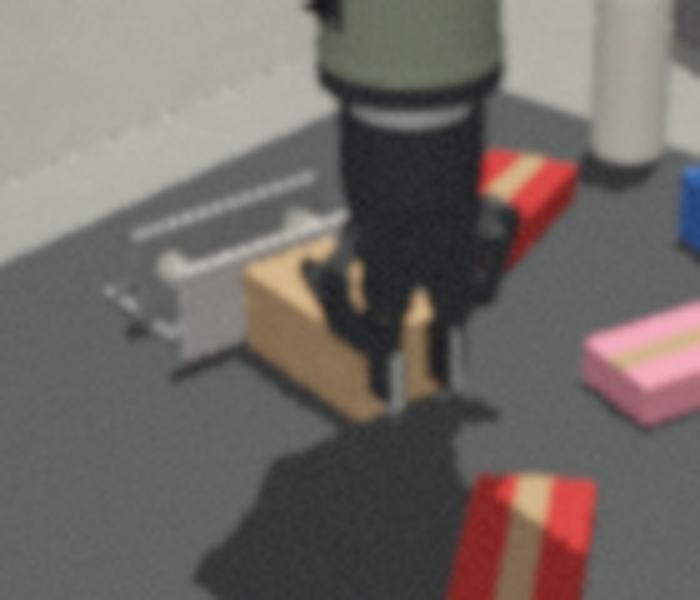

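View pics/t13.png

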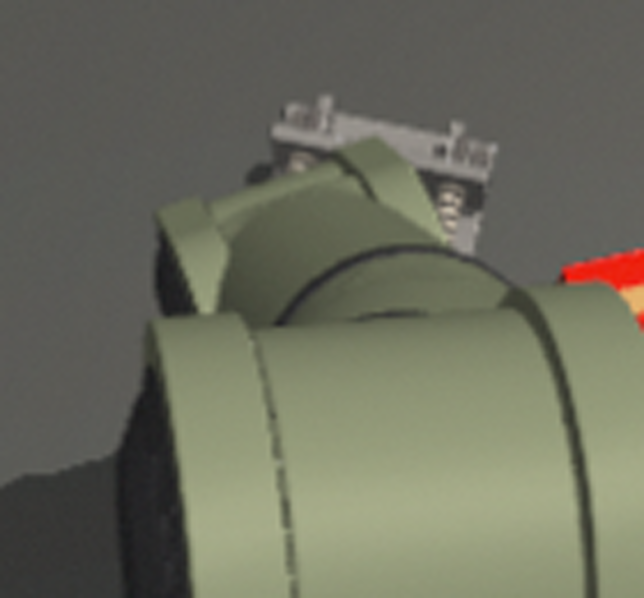

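```bash
cat > plate.py <<'E'
import cv2,sys
from h import *
def edge(n):
    g=cv2.GaussianBlur(cv2.imread(f"pics/s{n}.png",0).astype(float),(0,0),4)
    r=[]
    for y in range(295,345,5):
        row=g[y,150:215]; lo,hi=row[5:15].mean(),row[-12:-2].mean()
        k=np.where(row>(lo+hi)/2)[0][0]; a,b=row[k-1],row[k]
        r.append(150+k-1+((lo+hi)/2-a)/(b-a))
    return np.array(r)
psi=-.194
def P(d,y,z): return (proj("side",[.6605+d*np.cos(psi)-y*np.sin(psi),.005+d*np.sin(psi)+y*np.cos(psi),z])[0]-[170,130]+.5)*5-.5
# horizontal shift at fixed row when plate edge moves by d (edge is near vertical line)
def xat(d,row):
    a,b=P(d,.07,.059),P(d,.07,.003); t=(row-a[1])/(b[1]-a[1]); return a[0]+t*(b[0]-a[0])
ref=edge(9)
for n in sys.argv[1:]:
    e=edge(n); px=np.median(e-ref); s=(xat(.01,320)-xat(0,320))/.01
    print(n,"px",px.round(2),"d mm",(px/s*1000).round(2))
E
python3 plate.py 6 8 10 11 12 13
```

```text
6 px -0.04 d mm 0.05
8 px 0.04 d mm -0.05
10 px 0.32 d mm -0.35
11 px 0.28 d mm -0.31
12 px 0.27 d mm -0.29
13 px -1.67 d mm 1.84
```

```bash
python3 - <<'E'
import cv2,numpy as np
a=[cv2.imread(f"pics/s{n}.png")[220:400,90:290] for n in(9,12,13)]
cv2.imwrite("pics/cmp.png",cv2.resize(np.hstack(a),None,fx=1.33,fy=2))
from plate import edge
for n in (9,12,13): print(edge(n).round(1))
E
```

```text
[181.6 183.1 183.1 181.5 180.  181.6 159.3 160.3 163.5 172.7]
[178.1 180.1 180.1 179.6 180.4 184.4 159.6 160.5 164.9 183.8]
[176.6 177.2 177.8 178.7 179.2 179.1 176.1 161.3 164.6 178. ]
```

View pics/cmp.png

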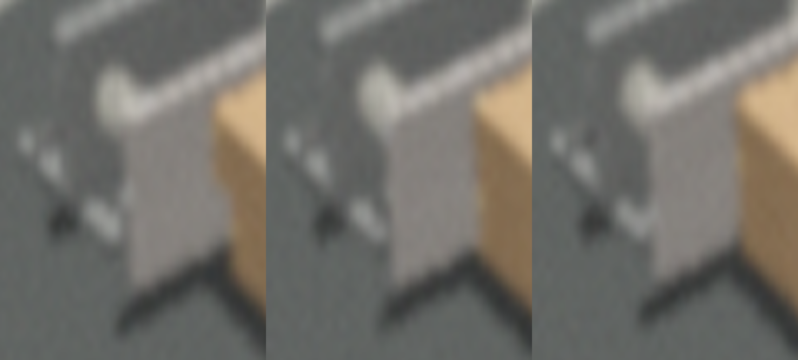

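```bash
cat > plate.py <<'E'
import cv2,sys
from h import *
psi=-.194
def P(d,y,z): return (proj("side",[.6605+d*np.cos(psi)-y*np.sin(psi),.005+d*np.sin(psi)+y*np.cos(psi),z])[0]-[170,130]+.5)*5-.5
def meas(n):
    g=cv2.GaussianBlur(cv2.imread(f"pics/s{n}.png",0).astype(float),(0,0),4)
    L=[]
    for y in list(range(285,313,3)):
        row=g[y,160:205]; gr=np.diff(row); k=gr.argmax(); w=slice(max(k-4,0),k+5); q=gr[w].clip(0); L.append(160+(np.arange(len(gr))[w]*q).sum()/q.sum()+.5)
    B=[]
    for x in range(195,235,4):
        col=g[325:385,x]; gr=-np.diff(col); k=gr.argmax(); w=slice(max(k-5,0),k+6); q=gr[w].clip(0); B.append(325+(np.arange(len(gr))[w]*q).sum()/q.sum()+.5)
    return np.array(L),np.array(B)
def line(d,z):
    a,b=P(d,.07,z),P(d,-.07,z); return lambda x:a[1]+(x-a[0])/(b[0]-a[0])*(b[1]-a[1])
def xat(d,row):
    a,b=P(d,.07,.059),P(d,.07,.003); t=(row-a[1])/(b[1]-a[1]); return a[0]+t*(b[0]-a[0])
if __name__=="__main__":
    r=[meas(n) for n in(8,9)]; rL=(r[0][0]+r[1][0])/2; rB=(r[0][1]+r[1][1])/2
    sL=(xat(.01,300)-xat(0,300))/10; sB=(line(.01,.003)(215)-line(0,.003)(215))/10
    print("px/mm",sL,sB)
    for n in sys.argv[1:]:
        l,b=meas(n); print(n,"L",np.median((l-rL)/sL).round(2),"B",np.median((b-rB)/sB).round(2),np.std((b-rB)/sB).round(2))
E
python3 plate.py 7 8 9 10 11 12 13
```

```text
px/mm -0.9103566544412616 -1.0506441354170533
7 L 0.0 B 0.11 0.36
8 L 0.0 B -0.0 0.01
9 L -0.0 B 0.0 0.01
10 L 0.3 B 0.18 0.38
11 L -0.04 B 0.03 0.24
12 L 2.69 B 2.76 0.8
13 L 4.97 B 5.83 0.51
```

Emit:
arm_command:
  deltas:
    - [-0.3, 0.005, 0, -0.005, 0, 0, 0]
    - [-0.3, 0.01, 0, -0.007, 0, 0, 0]
    - [-0.3, 0.015, 0, -0.007, 0, 0, 0]
    - [-0.3, 0.02, 0, -0.007, 0, 0, 0]
    - [-0.3, 0.02, 0, -0.007, 0, 0, 0]

```text
clock: 15.95
position: [0.5521, 0.0244, 0.0281]
tool_rot: [3.141, 0.003, -0.195]
force: [-11.0, 3.4, -2.7]
grip_width: 0.0299
```

```bash
python3 look.py 14; python3 plate.py 14
```

```text
16.0 [0.55209474 0.02445371 0.02813169] [ 3.14086279e+00  3.11987697e-03 -1.94597216e-01] [-11.43541787   3.2462995   -3.80910082] [0.54747396 2.35916979 0.20628306] 0.02980623586274126
local [-0.11012207 -0.00181018] F [-11.84673936   0.98082049]
px/mm -0.9103566544412616 -1.0506441354170533
14 L 8.79 B 9.69 0.67
```

View pics/s14.png

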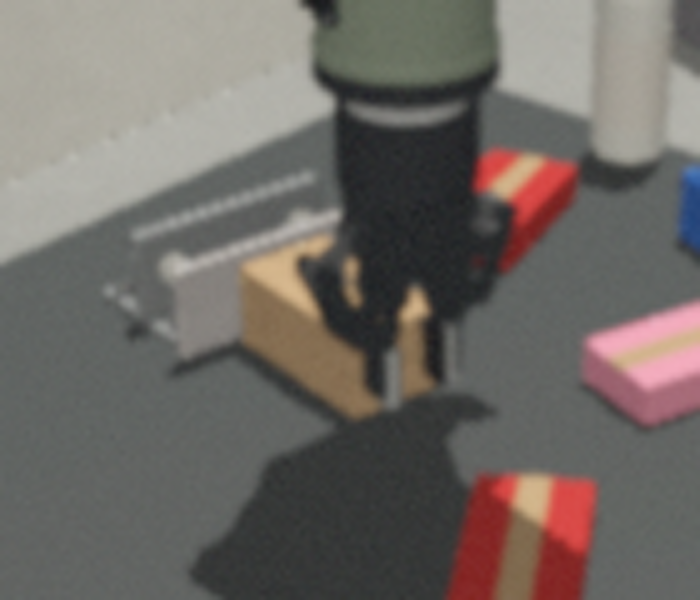

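Emit:
arm_command:
  deltas:
    - [-0.3, 0.003, 0, 0.003, 0, 0, 0]
    - [-0.3, 0.003, 0, 0.003, 0, 0, 0]
    - [-0.3, 0.003, 0, 0.003, 0, 0, 0]
    - [-0.3, 0.003, 0, 0.003, 0, 0, 0]

```text
clock: 16.5
position: [0.5523, 0.0244, 0.0278]
tool_rot: [3.141, 0.003, -0.195]
force: [-14.1, 3.0, 0.8]
grip_width: 0.0298
```

```bash
python3 look.py 15; python3 plate.py 15; python3 - <<'E'
import cv2
i=cv2.imread("pics/s15.png")[190:430,150:470]
cv2.imwrite("pics/s15c.png",cv2.resize(i,None,fx=2.4,fy=2.4,interpolation=cv2.INTER_CUBIC))
E
```

```text
16.55 [0.55230302 0.02440643 0.02776513] [ 3.14070098  0.00351077 -0.1944672 ] [-13.90719954   3.57052516   0.10597083] [0.66475058 2.81549323 0.13218579] 0.029842923616969004
local [-0.10990858 -0.00181642] F [-14.33465872   0.82244059]
px/mm -0.9103566544412616 -1.0506441354170533
15 L 10.27 B 10.06 0.7
```

View pics/s15c.png

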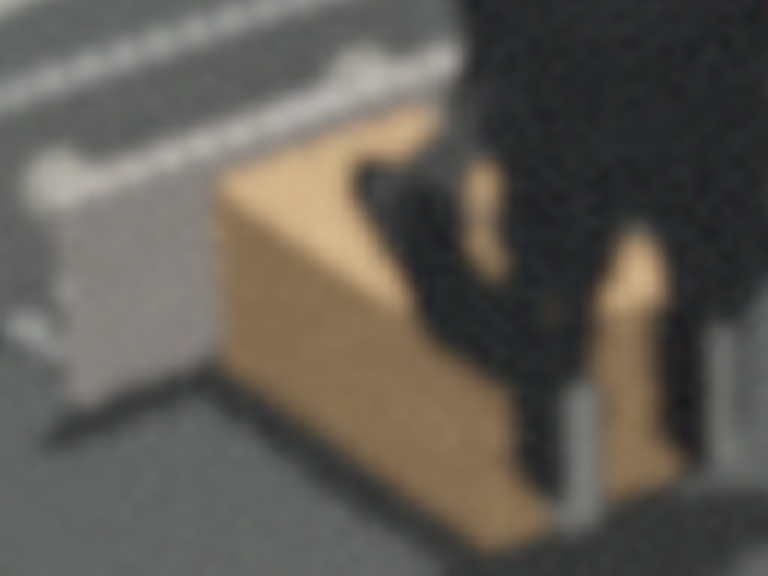

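```bash
python3 - <<'E'
from h import *
f=lambda p:un((np.array(p)+.5)/2.4-.5+[150,190],[170,130],5)
psi=-.194;c,s=np.cos(psi),np.sin(psi);Ri=np.array([[c,s],[-s,c]]);st=np.array([.6605,.005])
for nm,p,z in(("Bfront-left-top",(218,186),.05),("Afront-left-bot",(220,368),0),("Arear-left-bot",(490,553),0)):
    print(nm,Ri@(back("side",f(p),z)-st))
E
```

```text
Bfront-left-top [0.00572799 0.02908711]
Afront-left-bot [0.00746778 0.03056009]
Arear-left-bot [-0.1007045   0.02930799]
```

```bash
python3 - <<'E'
from h import *
psi=-.194;c,s=np.cos(psi),np.sin(psi);R=np.array([[c,-s],[s,c]]);st=np.array([.6605,.005])
for d in(.004,.006,.008,.01):
  for z in(.05,.025,0):
    w=R@[d,.03]+st; p=(proj("side",[w[0],w[1],z])[0]-[170,130]+.5)*5-.5; print(d,z,((p-[150,190]+.5)*2.4-.5).round(1))
import cv2
g=cv2.imread("pics/s15.png"); g=cv2.GaussianBlur(g,(0,0),2).astype(float)
sat=g[:,:,2]-g[:,:,0]
for y in range(270,345,5):
    r=np.diff(sat[y,225:265]);k=r.argmax();q=r[max(k-4,0):k+5].clip(0);print(y,(225.5+((np.arange(max(k-4,0),max(k-4,0)+len(q)))*q).sum()/q.sum()).round(2),end="; ")
E
```

```text
0.004 0.05 [218.8 189.8]
0.004 0.025 [224.4 282.3]
0.004 0 [230.  372.9]
0.006 0.05 [214.1 186.7]
0.006 0.025 [219.8 279.1]
0.006 0 [225.3 369.7]
0.008 0.05 [209.4 183.6]
0.008 0.025 [215.1 276. ]
0.008 0 [220.7 366.4]
0.01 0.05 [204.7 180.5]
0.01 0.025 [210.4 272.8]
0.01 0 [216.1 363.2]
270 239.71; 275 240.3; 280 239.19; 285 237.07; 290 238.63; 295 236.6; 300 238.86; 305 239.8; 310 240.73; 315 243.18; 320 241.85; 325 241.81; 330 241.94; 335 241.87; 340 241.57;
```

The last checks agree. The plate is in by about 10 mm, the cartons are flush within about 1–2 mm and square to the plate, and the push reads about 14 N with almost no vertical load. Handing in.

```bash
python3 - <<'E'
from workcell import job,telemetry
print(job.job_done()); o=telemetry.observe(); print(o["clock"],o["position"],o["force"])
E
```

```text
the job is handed in; nothing more can be done
None
the job is handed in; nothing more can be done
```

I stacked carton_b on carton_a, slid the pile to the stop and handed the job in at about 16.6 s with the arm still pressing on it. No verdict came back.

**One thing went wrong on the way:** on the first slide, with the pile gripped, the lower carton lagged about 10 mm behind the upper one. I released the pile and pushed both cartons from behind with the half-open fingers, which brought them flush again.

**Last checks (side camera and arm sensors):**

| Check | Reading |
|---|---|
| Plate pushed in | about 10 mm by two image measurements (10.3 and 10.1) |
| Force at the wrist | about 14 N along the push, near 0 N vertical |
| Cartons flush | within about 1–2 mm |
| Pile angle to the plate | within about 0.02 rad |
| Pile offset from the plate's middle | within about 2 mm |

- **Where readings disagreed:** the wrist force is higher than the roughly 10 N the spring gives. I put the difference down to bench friction. A single-corner reading put the upper carton about 2 mm short of the lower at the plate, while the edge profile put it about 1 mm ahead. Both are within tolerance.
- **Not checked:** the top camera's view of the pile was blocked by the arm at the end, so the final checks come from the side camera only. I did not measure the bin, tape roll and can again. The arm only worked clear of them.

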